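Clamp a freshly pitched brush head and press it home

TASK

Stand the brush head in the round nest of the setting clamp, bristles down, and let go of it. Then fold the clamp's stiff cover over onto it and press down on the cover's rubber tab until the sprung catch snaps over the striker bar, and keep pressing so that the cork pad beds the butt down while the pitch takes: finish while still pressing firmly on the tab, with the cover fully home. Leave the pot, the wooden lid and the pin tin where they are.

Things in the scene. Friction and masses are not known exactly. Their poses are not given: they have to be found in the camera images.
- setting_clamp: Setting clamp, fixed to the bench: dark wooden base 176 x 112 x 18 mm (long side along its x), in its middle an aluminium nest ring, at the back (+x) two posts with the hinged cover, at the front (-x) an upright sprung steel catch. The sides (+y, -y) are open. Origin: on the bench under the nest's centre; x from catch to hinge, z up. Place and yaw vary.
- nest (a point): Centre of the nest's floor, 18 mm above the bench. The nest ring is 73 mm inside at the mouth, 86 mm outside at the foot, 14 mm high; the ring's top is 32 mm above the bench. The floor is the flat top of the base. Axes as setting_clamp.
- clamp_cover (a joint): Cover angle (rad): 0 fully home, pad on the butt; positive open; starts 1.75 to 2.05, leaning back from the nest. Hinge axis along the clamp's y; stiff: stays at any angle, 1 to 3 N at the tab move it. The striker bar meets the catch near 0.14; the force at the tab rises to 12 to 18 N near 0.09, then drops: bar slips past, catch snaps over it (about 0.02); pressed on, the pad meets the butt at 0.
- cover_tab (a point): Middle of the top face of the black rubber tab at the cover's free end (faces backward when open; 99 mm above the bench when closed). Tab 36 mm long, 34 wide (along the hinge axis), 9 thick, centre 122 mm from the hinge axis and in its plane; a neck 30 mm wide joins it to the grey plate, 60 wide, 5 thick. Site x points from tab to hinge, y along the hinge axis, z out of the top face.
- cover_hinge (a point): Middle of the hinge axis, 94.5 mm above the bench and 55 mm behind the nest's centre. Turns with the cover: when the cover is closed its axes are those of setting_clamp.
- spring_catch (a joint): Angle of the sprung catch about its pin (rad): 0 upright at home, positive pushed outward, away from the nest; its spring returns it. Its top is 90 mm above the bench, 60 mm in front of the nest's centre; the striker bar hangs 22 mm under the cover, 108 mm from the hinge axis.
- brush_head: Round brush head standing on its bristles: on top a white ferrule 68 mm across and 28 mm high, whose closed flat end (the butt) faces up; below it the bristles, 64 mm across, 40 mm high, firm; 68 mm high in all, 70 g. Grasp it across the ferrule. Origin: on its axis at the bottom; z along the axis to the butt (the frame leans 2 degrees). Seated, its butt is 86 mm above the bench.
- head_butt (a point): Centre of the head's butt (top face of the ferrule), 68 mm above the surface it stands on.
- black_pot: Black tamping pot, 76 mm across, 62 mm high, origin at the middle of its underside. A bystander.
- turned_lid: Turned wooden box lid lying open side up, 86 mm across, 26 mm high, origin at the middle of its underside. A bystander.
- pin_box: Small open dark tin for pins, 68 x 60 x 24 mm, origin at the middle of its underside. A bystander.

How it is judged:
By the outcome, as a careful person would: the job done as asked, in the order asked, and still so for the second after the job is handed in, while the arm keeps its last pose, push and grip.
It also fails if it takes over 61 s, if anything falls off the work surface, if the arm or the gripper's body presses on something with over 40 N, if the wrist force passes 120 N, or if a joint passes its speed limit or range.

ROBOT

A 7-joint arm with a two-finger parallel gripper is mounted at the origin on a cart in front of the work surface, level with it; the furniture and walls round the work are solid. World frame = base frame: x ahead of the robot, y to its left, z up, the work surface at z = 0. Lengths are in m, angles in rad, forces in N, time in s.
With the tool pointing down it reaches from about 0.35 to 0.9 m from the base axis. Payload 8.1 kg.
Tool frame: the origin (TCP) lies midway between the tips of the shut fingers; the grasp point (between the pads) lies bot.grasp_offset behind it (bot.grasp_offset is the distance from the TCP to the grasp point, in m); z points along the fingers, y is the line along which they close (so a half turn about z gives the same grasp; the last joint's range is limited). The gripper opens to 85 mm and grips with 20 to 120 N. Pads are 22 mm wide; open, the fingers measure 114 mm over their backs; the gripper's body (76 mm by 85 mm) begins 54 mm behind the grasp point. The pads swing forward as they close: fully open they stand 13 mm farther back than shut.
Start: joints at [-1.248, 0.434, 0.025, 1.573, -0.012, 1.134, -0.075], TCP at [0.258, 0.569, 0.231] pointing down, gripper open.
Joint ranges: [-2.62, 2.62], [-0.44, 2.09], [-1.27, 1.32], [0.08, 2.57], [-1.32, 4.46], [0.12, 2], [-2.74, 2.74]. Speed limits (rad/s): [2.22, 2.22, 3.01, 3.01, 3.14, 3.14, 3.14].

INTERFACE

Orientations are given as a rotation vector (axis times angle).
In Python, from plant import bot gives the robot as it stands.
- The arm moves only by the tool send_rows, never from a script. Its argument "deltas" is a list of rows, each a list of 4 numbers: the shift along the tool's x, y, z in mm, then the turn about the tool's z in rad. A call has 1 to 12 rows; each row shifts and turns the commanded pose from where the row before left it, along the tool's axes as they then stand; what a row does not reach is not made up. A row lasts 1/10 s, in which the tool goes at most 50 mm and 8.59 degrees, less where a joint would pass 70% of its speed; a pose out of reach is approached as far as the arm can. A call with a gripper value outside its range is refused whole. "claw" is the opening, from -1 (shut) to 1 (fully open), so that 0 is half open, set as the call begins (left out, the last holds). The fingers move at their own pace and stop on an object; "squeeze" is the grip in N (left out, the last holds). Time passes only in rows, so rows that do not move let the fingers close. It gives the time, the measured TCP pose, the force, the opening and the grip force at its end, in the units of the state.
- bot.observe(): the state, without advancing time (a new reading comes with each control period).
- bot.grab_frame(name): name is "side" or "top" or "wrist"; returns (picture, depth): 384x512x3 uint8, red, green, blue; 384x512 float32, m along the optical axis (not along the pixel's ray), 0 where there is no reading.
- bot.camera_info(name): a dict with "vertical_fov" (degrees; the focal length in pixels is half the picture's height over the tangent of half this angle, whatever the lens; pixels are square), "cx", "cy" (the principal point, pixels), "eye" and "rotation" of the camera in the world; the wrist camera has in their place "T_tool_cam" (4x4, takes a point from camera to tool coordinates, whose origin is the TCP and whose axes are the flange's). Camera axes: x right, y down, z forward; pixel columns grow to the right and rows downward; lengths in m; the calibration is good to about 2 mm. A picture is of the moment at which its call begins: read the wrist's pose just before it. camera_info takes no time and is no camera call.
- bot.hand_in(): hands the job in; it is judged then, once.
The state is a dict: "clock": time; "joint_positions": joint angles; "joint_velocities": joint speeds; "effort": joint torques, N m; "eef_pos": TCP position; "tcp_rot": TCP orientation; "wrist_force": force on the tool from outside, world axes, zero at the start; "torque": the same for the moment, N m; "opening": finger opening in m; "finger_force": force on a finger pad.
Only numpy, scipy, OpenCV 4.12 (cv2) and the standard library are available. Lean on these libraries where they do the work, as an engineer would, in place of code of your own. Each camera call takes 0.05 s, during which the arm holds its last target. There are 200 camera calls.

## Working session

There is one attempt and no reset: what is moved stays moved. The work goes in short steps, Python scripts to look and compute and a tool call to move; the robot and the scene stay as the last step left them, time stands still between calls to the robot, and variables do not carry over. Pictures are saved under pics/ and viewed, at most 10 in all, crops included, and the job is handed in when it is done.

Besides the shell and the picture viewer there is one more tool, called after "Emit:" as name(argument=value, ...), one argument or row to a line, values as JSON. send_rows: Moves the arm, as the interface text tells. Its arguments: {"type":"object","properties":{"deltas":{"type":"array"},"claw":{"type":"number"},"squeeze":{"type":"number"}},"required":["deltas"]}

```bash
mkdir -p pics; cat > h.py <<'E'
import numpy as np,cv2
from plant import bot
def cap(n):
    s=bot.observe(); im,d=bot.grab_frame(n); c=bot.camera_info(n)
    f=192/np.tan(np.radians(c["vertical_fov"])/2)
    if n=="wrist":
        T=np.eye(4);T[:3,:3]=cv2.Rodrigues(np.array(s["tcp_rot"],float))[0];T[:3,3]=s["eef_pos"];T=T@np.array(c["T_tool_cam"])
        R,e=T[:3,:3],T[:3,3]
    else: R,e=np.array(c["rotation"]),np.array(c["eye"])
    if R.shape!=(3,3): R=cv2.Rodrigues(R)[0]
    v,u=np.mgrid[:384,:512]
    P=np.stack([(u-c["cx"])/f*d,(v-c["cy"])/f*d,d],-1)@R.T+e
    P[d==0]=np.nan
    return im,P
def save(n,im): cv2.imwrite("pics/"+n+".png",im[...,::-1])
E
python3 - <<'E'
from h import *
print(bot.observe(),bot.grasp_offset)
o=[]
for n in("top","side"):
    im,P=cap(n);np.savez(n,im=im,P=P);o.append(im);print(bot.camera_info(n))
save("a",cv2.resize(o[0],(800,600)));save("b",cv2.resize(o[1],(800,600)))
E
```

```text
{'clock': 0.0, 'joint_positions': array([-1.24759481,  0.43516369,  0.02501721,  1.57411593, -0.01158674,
        1.13402739, -0.07510999]), 'joint_velocities': array([ 7.96217947e-04, -9.84267143e-04, -5.92835701e-04,  1.49258060e-04,
        1.03847177e-03,  8.28325552e-04,  9.24110746e-05]), 'effort': array([-2.40037036e-03, -6.70463133e+01,  1.02447040e+00, -3.16221464e+01,
        1.57128397e-02,  1.25985776e-02,  8.75720190e-06]), 'eef_pos': array([0.25802152, 0.56868029, 0.23055605]), 'tcp_rot': array([-6.63947487e-01, -3.07046482e+00,  2.45223874e-03]), 'wrist_force': array([ 1.05282855, -0.00628421,  0.1001267 ]), 'torque': array([-0.01065697,  0.01214472, -0.02783577]), 'finger_force': 0.0, 'opening': 0.08557316198339653} 0.0187
{'vertical_fov': 49.43287761313735, 'cx': 255.7662866794287, 'cy': 190.37477073935278, 'eye': array([0.33424598, 0.0871511 , 1.35822969]), 'rotation': array([-2.17551326,  2.15932399, -0.12132203])}
{'vertical_fov': 47.907485262594804, 'cx': 266.09708753584204, 'cy': 194.4977358940352, 'eye': array([-0.07416334,  1.17624426,  0.90666626]), 'rotation': array([-0.57882029,  2.52538211, -1.37299785])}
```

View pics/a.png

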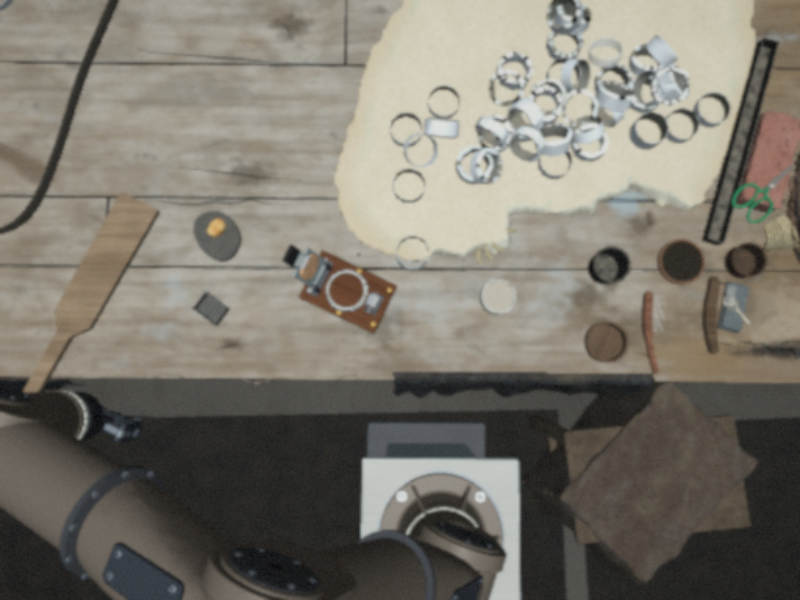

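View pics/b.png

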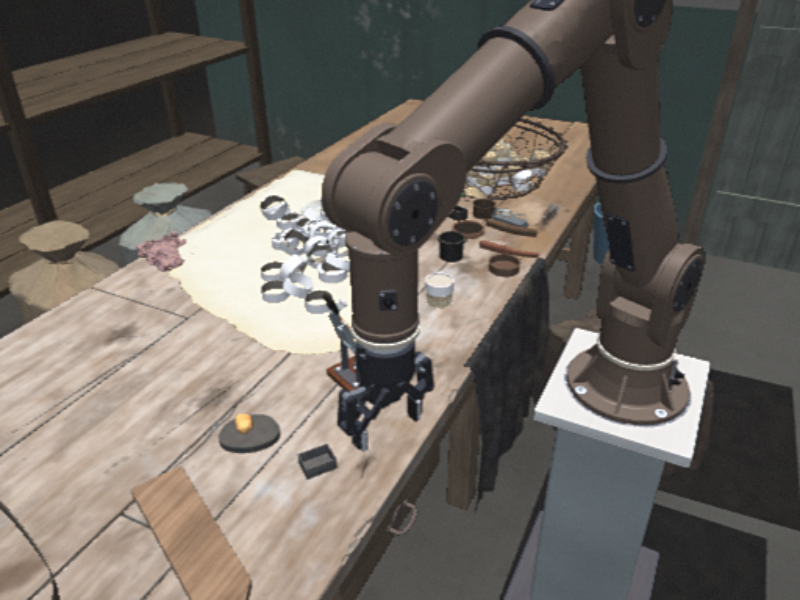

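The top view (800x600 px) shows the head at (498,297), the nest ring at (347,290), the catch at (373,302), the hinge near (312,268) and the tab at (290,255). The pot is at (608,265), the lid at (606,341) and the tin at (211,307).

```bash
python3 - <<'E'
from h import *
z=np.load("top.npz");im,P=z["im"],z["P"]
def pt(u,v): return P[int(v*.64),int(u*.64)].round(3)
for n,u,v in [("head",498,297),("nest",347,290),("catch",373,302),("tab",290,255),("tin",211,307),("table",440,330),("ringpaper",410,240)]: print(n,pt(u,v))
h=pt(498,297)
m=(abs(P[...,2]-.068)<.012)&(np.hypot(P[...,0]-h[0],P[...,1]-h[1])<.06)
q=P[m];print("head c",q.mean(0),cv2.minEnclosingCircle(q[:,:2].astype(np.float32)),m.sum())
n=pt(347,290)
near=np.hypot(P[...,0]-n[0],P[...,1]-n[1])
hsv=cv2.cvtColor(im,cv2.COLOR_RGB2HSV)
m=(near<.13)&(abs(P[...,2]-.018)<.008)&(hsv[...,1]>100)
q=P[m][:,:2].astype(np.float32);print("base",cv2.minAreaRect(q*1000))
m=(near<.050)&(near>.02)&(hsv[...,1]<60)&(hsv[...,2]>120)&(P[...,2]<.05)&(P[...,2]>.02)
q=P[m];print("ring",q.mean(0),cv2.minEnclosingCircle(q[:,:2].astype(np.float32)),m.sum())
m=(near<.2)&(P[...,2]>.07);q=P[m]
for r in q[::6]:print(r.round(3),end=" ")
E
```

```text
head [ 0.477 -0.111  0.067]
nest [0.497 0.192 0.017]
catch [0.464 0.137 0.089]
tab [0.532 0.279 0.226]
tin [0.46  0.477 0.001]
table [0.415 0.    0.   ]
ringpaper [0.603 0.063 0.015]
head c [ 0.47928677 -0.11240533  0.06452065] ((0.47984907031059265, -0.1125786304473877), 0.03458523377776146) 381
base ((493.87420654296875, 189.964599609375), (169.78636169433594, 108.7217025756836), 64.4995346069336)
ring [0.4915008  0.19100447 0.02817327] ((0.49357688426971436, 0.1923706829547882), 0.04472190514206886) 155
[0.548 0.279 0.226] [0.545 0.273 0.227] [0.543 0.276 0.225] [0.553 0.259 0.173] [0.54  0.276 0.226] [0.551 0.263 0.167] [0.537 0.284 0.224] [0.539 0.27  0.213] [0.547 0.256 0.172] [0.534 0.284 0.227] [0.537 0.27  0.209] [0.544 0.259 0.175] [0.549 0.245 0.145] [0.534 0.276 0.211] [0.537 0.261 0.195] [0.542 0.248 0.166] [0.529 0.287 0.226] [0.532 0.274 0.205] [0.534 0.258 0.195] [0.541 0.246 0.159] [0.525 0.286 0.231] [0.53  0.274 0.204] [0.53  0.257 0.2  ] [0.539 0.247 0.15 ] [0.549 0.23  0.095] [0.525 0.28  0.216] [0.528 0.266 0.198] [0.534 0.254 0.164] [0.539 0.24  0.136] [0.52  0
[... 491 characters left out ...]
 [0.512 0.27  0.171] [0.515 0.255 0.155] [0.522 0.244 0.106] [0.508 0.277 0.178] [0.511 0.263 0.161] [0.515 0.249 0.133] [0.521 0.236 0.096] [0.507 0.268 0.165] [0.511 0.254 0.139] [0.517 0.241 0.098] [0.505 0.272 0.158] [0.508 0.256 0.142] [0.514 0.244 0.098] [0.502 0.271 0.161] [0.505 0.256 0.143] [0.511 0.244 0.099] [0.5   0.263 0.156] [0.507 0.252 0.107] [0.498 0.27  0.147] [0.502 0.257 0.116] [0.496 0.266 0.138] [0.501 0.252 0.104] [0.496 0.26  0.117] [0.493 0.262 0.121] [0.492 0.262 0.099] [0.49  0.259 0.095] [0.486 0.255 0.102] [0.477 0.144 0.079] [0.473 0.141 0.088] [0.471 0.147 0.082] [0.47  0.128 0.088] [0.467 0.131 0.086] [0.464 0.137 0.089] [0.461 0.14  0.087] [0.458 0.137 0.089]
```

Emit:
send_rows(
  deltas=[
    [-32, -32, -5, 0],
    [-32, -32, -5, 0],
    [-32, -32, -5, 0],
    [-32, -32, -5, 0],
    [-32, -32, -5, 0],
    [-32, -32, -5, 0],
    [-32, -32, -5, 0],
    [-32, -32, -5, 0],
    [-30, -30, -4, 0],
    [0, 0, 0, 0.14],
    [0, 0, 0, 0.14],
    [0, 0, 0, 0.14],
  ],
  claw=1,
  squeeze=30,
)

```text
clock: 1.3
eef_pos: [0.4004, 0.19, 0.2752]
tcp_rot: [-1.299, -2.86, 0.0]
wrist_force: [-0.4, -0.6, 1.4]
opening: 0.0852
finger_force: 0.0
```

Emit:
send_rows(
  deltas=[
    [0, 0, 0, 0.14],
    [0, 0, 0, 0.14],
    [0, 0, 0, 0.14],
    [0, 0, 0, 0.14],
    [0, 0, 0, 0.14],
    [0, 0, 0, 0.14],
    [0, 0, 0, 0.14],
    [0, 0, 0, 0.14],
    [0, 0, 0, 0.05],
    [0, 0, 0, 0],
    [0, 0, 0, 0],
  ],
)

```text
clock: 2.4
eef_pos: [0.4003, 0.1905, 0.2751]
tcp_rot: [2.655, 1.679, -0.001]
wrist_force: [0.4, 0.1, -0.4]
opening: 0.0854
finger_force: 0.0
```

```bash
python3 - <<'E'
from h import *
s=bot.observe();print(s["eef_pos"],cv2.Rodrigues(s["tcp_rot"])[0].round(3),s["wrist_force"],s["joint_positions"].round(2))
im,P=cap("wrist");np.savez("w1",im=im,P=P);save("w1",im)
E
```

```text
[0.40031298 0.19052312 0.27514852] [[ 0.429  0.903 -0.   ]
 [ 0.903 -0.429 -0.   ]
 [-0.    -0.    -1.   ]] [ 0.44046179  0.14824992 -0.41226364] [-0.85  0.09  0.32  1.94 -0.03  1.12 -0.97]
```

View pics/w1.png

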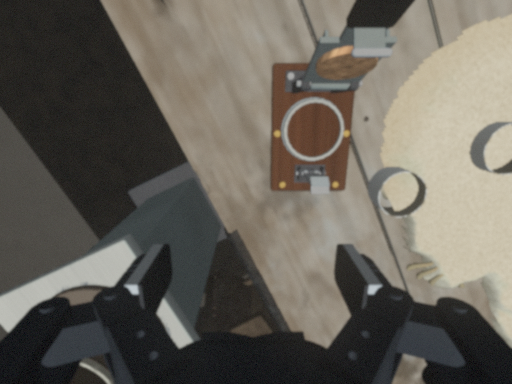

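The wrist view shows the clamp aligned with the tool axes: nest ring centred near (312,128), base edges at columns 272 and 350, and the catch at (318,184).

```bash
python3 - <<'E'
from h import *
z=np.load("w1.npz");im,P=z["im"],z["P"]
hsv=cv2.cvtColor(im,cv2.COLOR_RGB2HSV)
v,u=np.mgrid[:384,:512]
r=np.hypot(u-312,v-128)
m=(r<36)&(r>24)&(hsv[...,1]<60)&(hsv[...,2]>90)&(abs(P[...,2]-.03)<.012)
q=P[m]; print(m.sum(),np.nanmedian(q[:,2]))
A=np.c_[2*q[:,:2],np.ones(len(q))];s=np.linalg.lstsq(A,(q[:,:2]**2).sum(1),rcond=None)[0];print("ring",s[:2],np.sqrt(s[2]+s[0]**2+s[1]**2))
print(cv2.minEnclosingCircle(q[:,:2].astype(np.float32)))
m=(u>260)&(u<360)&(v<200)&(v>50)&(abs(P[...,2]-.018)<.006)
q=P[m][:,:2].astype(np.float32);print("base",cv2.minAreaRect(q*1000))
t=P[28:31,395:408]; 
for a,b in [(318,184),(375,42),(312,128),(300,165)]:print(a,b,P[b,a].round(3))
E
```

```text
910 0.030383756388088018
ring [0.49059723 0.19523751] 0.039074136167208784
((0.49278128147125244, 0.19403177499771118), 0.0447804220020771)
base ((490.7052001953125, 193.0064697265625), (174.26467895507812, 112.28496551513672), 64.74253845214844)
318 184 [0.464 0.142 0.088]
375 42 [0.527 0.26  0.198]
312 128 [0.493 0.196 0.018]
300 165 [0.458 0.156 0.021]
```

Emit:
send_rows(
  deltas=[
    [-30, 25, 5, 0],
    [-30, 25, 5, 0],
    [-30, 25, 5, 0],
    [-30, 25, 5, 0],
    [-30, 25, 5, 0],
    [-30, 25, 5, 0],
    [-30, 25, 5, 0],
    [-30, 26, 5, 0],
    [0, 0, 20, 0],
    [0, 0, 20, 0],
    [0, 0, 0, 0],
    [0, 0, 0, 0],
  ],
)

```text
clock: 3.65
eef_pos: [0.4785, -0.1126, 0.1955]
tcp_rot: [-2.656, -1.677, 0.001]
wrist_force: [0.1, 0.6, 0.2]
opening: 0.0854
finger_force: 0.0
```

```bash
python3 - <<'E'
from h import *
s=bot.observe();p=s["eef_pos"];R=cv2.Rodrigues(s["tcp_rot"])[0];print(p,s["wrist_force"])
im,P=cap("wrist");save("w2",im)
m=(abs(P[...,2]-.067)<.008)&(np.hypot(P[...,0]-.48,P[...,1]+.112)<.06)
q=P[m];print(m.sum(),np.median(q,0));c,r=cv2.minEnclosingCircle(q[:,:2].astype(np.float32));print(c,r)
print("mean",q.mean(0),"tool delta mm",(R.T@(np.r_[q.mean(0)[:2],.033]-p)*1000).round(1))
E
```

```text
[ 0.47848938 -0.11255461  0.19551165] [0.09475267 0.62679244 0.17092557]
3554 [ 0.47745856 -0.11180994  0.06429207]
(0.4769476056098938, -0.11278674006462097) 0.034397587180137634
mean [ 0.47732142 -0.11206578  0.0644646 ] tool delta mm [  0.   -1.2 162.5]
```

View pics/w2.png

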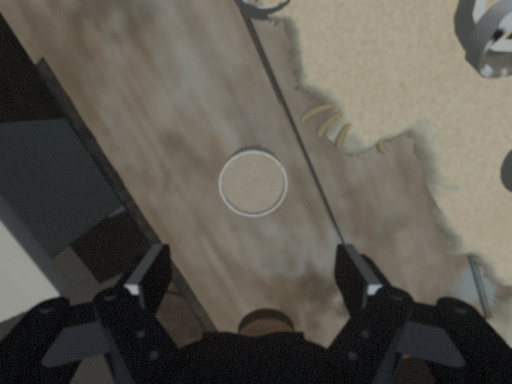

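The head is centred at (253,183), within about 1 mm of the tool axis. I'll descend and grip.

Emit:
send_rows(
  deltas=[
    [0, -1, 30, 0],
    [0, 0, 35, 0],
    [0, 0, 35, 0],
    [0, 0, 30, 0],
    [0, 0, 20, 0],
    [0, 0, 12, 0],
    [0, 0, 0, 0],
    [0, 0, 0, 0],
  ],
)

```text
clock: 4.5
eef_pos: [0.4785, -0.1122, 0.0343]
tcp_rot: [2.656, 1.676, 0.002]
wrist_force: [0.5, -0.3, 0.3]
opening: 0.0859
finger_force: 0.0
```

Emit:
send_rows(
  deltas=[
    [0, 0, 0, 0],
    [0, 0, 0, 0],
    [0, 0, 0, 0],
    [0, 0, 0, 0],
    [0, 0, 0, 0],
    [0, 0, 0, 0],
    [0, 0, 0, 0],
    [0, 0, 0, 0],
  ],
  claw=-0.2,
  squeeze=30,
)

```text
clock: 5.3
eef_pos: [0.4787, -0.1122, 0.0346]
tcp_rot: [2.656, 1.676, 0.003]
wrist_force: [-1.1, -0.0, 6.9]
opening: 0.0672
finger_force: 31.8
```

Emit:
send_rows(
  deltas=[
    [0, 0, -20, 0],
    [0, 0, -35, 0],
    [0, 0, -35, 0],
    [0, 0, -30, 0],
    [0, 0, 0, 0],
  ],
)

```text
clock: 5.8
eef_pos: [0.4801, -0.1127, 0.1575]
tcp_rot: [2.654, 1.674, 0.01]
wrist_force: [1.2, -1.0, -1.4]
opening: 0.0674
finger_force: 34.6
```

Emit:
send_rows(
  deltas=[
    [28, -12, 0, 0],
    [28, -12, 0, 0],
    [28, -12, 0, 0],
    [28, -12, 0, 0],
    [28, -12, 0, 0],
    [28, -12, 0, 0],
    [28, -12, 0, 0],
    [28, -12, 0, 0],
    [28, -12, 0, 0],
    [29, -11, 0, 0],
    [0, 0, 0, 0],
    [0, 0, 0, 0],
  ],
)

```text
clock: 7.0
eef_pos: [0.4908, 0.1932, 0.153]
tcp_rot: [2.655, 1.679, -0.001]
wrist_force: [-0.7, -0.6, -0.4]
opening: 0.0668
finger_force: 34.6
```

```bash
python3 - <<'E'
from h import *
s=bot.observe();p=s["eef_pos"];R=cv2.Rodrigues(s["tcp_rot"])[0];print(p,R.round(3))
im,P=cap("wrist");np.savez("w3",im=im,P=P);save("w3",im)
m=(abs(P[...,2]-.187)<.012)&(np.hypot(P[...,0]-.492,P[...,1]-.193)<.06)
q=P[m];c,r=cv2.minEnclosingCircle(q[:,:2].astype(np.float32));print(m.sum(),q.mean(0),c,r)
E
```

```text
[0.49083289 0.1931859  0.15298251] [[ 0.429  0.903 -0.   ]
 [ 0.903 -0.429 -0.   ]
 [-0.    -0.    -1.   ]]
18086 [0.49080415 0.19566598 0.18337434] (0.49229326844215393, 0.19844874739646912) 0.047241125255823135
```

View pics/w3.png

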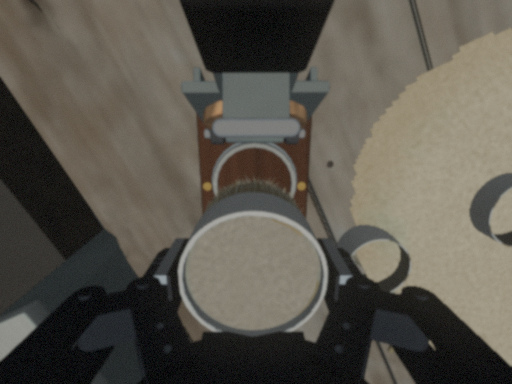

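The ring is centred at column ~254 and so is the head, so they line up laterally. I'll check the fore-aft alignment numerically.

```bash
python3 - <<'E'
from h import *
z=np.load("w3.npz");im,P=z["im"],z["P"]
R=np.array([[.429,.903],[.903,-.429]])
hsv=cv2.cvtColor(im,cv2.COLOR_RGB2HSV)
Q=(P[...,:2]-[.4908,.1932])@R
v,u=np.mgrid[:384,:512]
m=(np.hypot(u-254,v-272)<72)&(v<330)
q=P[m];print("butt z",np.nanmedian(q[:,2]))
b=m&(abs(P[...,2]-np.nanmedian(q[:,2]))<.006)
def fit(q,r=None):
    from scipy.optimize import least_squares
    return least_squares(lambda s:np.hypot(q[:,0]-s[0],q[:,1]-s[1])-(s[2] if r is None else r),[0,0,.03],loss="soft_l1",f_scale=.001).x
bd=b.astype(np.uint8);bd=bd-cv2.erode(bd,np.ones((3,3)));bd[v>=328]=0
print("butt",fit(Q[bd>0])*1000, Q[b].mean(0)*1000)
g=(v>135)&(v<195)&(u>205)&(u<303)&(hsv[...,1]<60)&(hsv[...,2]>110)&(P[...,2]>.024)&(P[...,2]<.04)
print(g.sum(),np.median(P[g][:,2]),"ring",fit(Q[g])*1000,fit(Q[g],.0385)*1000)
m=(abs(P[...,2]-.018)<.006)&(v<260)&(u>190)&(u<320);print("base y",np.percentile(Q[m][:,1],[1,99])*1000)
E
```

```text
butt z 0.18237997621310614
butt [ 0.93254208 -0.29032922 31.35504816] [ 2.35907962 -0.49887846]
582 0.03113812092732718 ring [ 1.35926733  0.2401926  38.458574  ] [ 1.30859366  0.23957597 30.        ]
base y [-55.09538068  55.00839727]
```

Emit:
send_rows(
  deltas=[
    [0, 0, 20, 0],
    [0, 0, 25, 0],
    [0, 0, 20, 0],
    [0, 0, 10, 0],
    [0, 0, 6, 0],
    [0, 0, 5, 0],
    [0, 0, 5, 0],
    [0, 0, 4, 0],
    [0, 0, 4, 0],
    [0, 0, 0, 0],
  ],
)

```text
clock: 8.05
eef_pos: [0.4911, 0.1927, 0.054]
tcp_rot: [-2.657, -1.677, 0.001]
wrist_force: [-0.1, 0.1, -0.3]
opening: 0.0672
finger_force: 34.6
```

Emit:
send_rows(
  deltas=[
    [0, 0, 1, 0],
    [0, 0, 1, 0],
    [0, 0, 0, 0],
  ],
)

```text
clock: 8.35
eef_pos: [0.4914, 0.1928, 0.0528]
tcp_rot: [-2.657, -1.676, -0.001]
wrist_force: [-2.0, -0.5, 3.5]
opening: 0.0672
finger_force: 35.0
```

Emit:
send_rows(
  deltas=[
    [0, 0, 0, 0],
    [0, 0, 0, 0],
    [0, 0, 0, 0],
    [0, 0, 0, 0],
    [0, 0, 0, 0],
    [0, 0, 0, 0],
    [0, 0, -10, 0],
    [0, 0, -25, 0],
    [0, 0, -40, 0],
    [0, 0, -50, 0],
    [0, 0, -50, 0],
    [0, 0, 0, 0],
  ],
  claw=1,
)

```text
clock: 9.55
eef_pos: [0.4947, 0.1934, 0.2344]
tcp_rot: [2.657, 1.675, 0.017]
wrist_force: [0.7, -0.3, -0.8]
opening: 0.0855
finger_force: 0.0
```

```bash
python3 - <<'E'
from h import *
s=bot.observe();print(s["eef_pos"],s["joint_positions"].round(2))
im,P=cap("wrist");np.savez("w4",im=im,P=P);save("w4",im)
E
```

```text
[0.49474652 0.1934069  0.23442223] [-0.89  0.29  0.54  1.84 -0.17  1.05 -0.74]
```

View pics/w4.png

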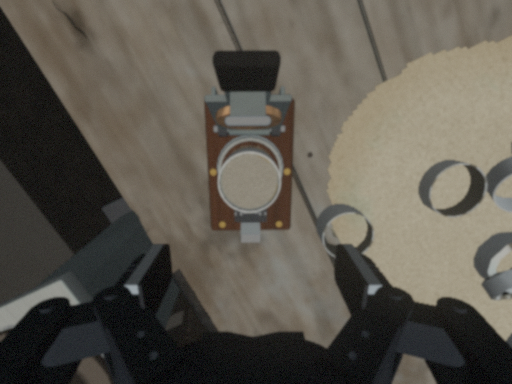

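The head stands in the nest (butt at (250,181) inside the ring at (250,170)). The cover is still open, with its tab at (247,70). Next I'll shut the fingers and go over and behind the tab.

Emit:
send_rows(
  deltas=[
    [0, 0, -25, 0],
    [0, 0, -25, 0],
    [0, 0, 0, 0],
    [20, 0, 0, 0],
    [25, 0, 0, 0],
    [25, 0, 0, 0],
    [25, 0, 0, 0],
    [20, 0, 0, 0],
    [20, 0, 0, 0],
    [0, 0, 0, 0],
    [0, 0, 0, 0],
  ],
  claw=-1,
  squeeze=40,
)

```text
clock: 10.7
eef_pos: [0.5488, 0.314, 0.2759]
tcp_rot: [2.656, 1.676, -0.004]
wrist_force: [1.1, -0.5, -0.2]
opening: -0.0001
finger_force: 0.0
```

```bash
python3 - <<'E'
from h import *
s=bot.observe();p=s["eef_pos"];R=cv2.Rodrigues(s["tcp_rot"])[0]
print(p,s["wrist_force"],"clamp x,y",(R.T@(p-[.4915,.1935,0])*1000).round(1))
z=np.load("w4.npz");P=z["P"];v,u=np.mgrid[:384,:512]
m=(np.hypot(u-250,v-183)<26);q=P[m];A=np.c_[q[:,:2]-q[:,:2].mean(0),np.ones(len(q))]
print("butt plane",np.linalg.lstsq(A,q[:,2],rcond=None)[0],q.mean(0))
t=P[55:90,220:276].reshape(-1,3);t=t[t[:,2]>.15];T=np.c_[(t[:,:2]-[.4915,.1935])@R[:2,:2],t[:,2]]
print("tab",np.percentile(T,[2,50,98],axis=0).round(3))
E
```

```text
[0.54879433 0.31402973 0.27588266] [ 1.13559188 -0.52098931 -0.20942142] clamp x,y [ 132.8   -0.4 -276.2]
 ** On entry to DLASCL parameter number  4 had an illegal value
 ** On entry to DLASCL parameter number  4 had an illegal valueTraceback (most recent call last):
  File "<stdin>", line 6, in <module>
    x, resids, rank, s = _umath_linalg.lstsq(a, b, rcond,
                         ~~~~~~~~~~~~~~~~~~~^^^^^^^^^^^^^
                                             signature=signature)
                                             ^^^^^^^^^^^^^^^^^^^^
    raise LinAlgError("SVD did not converge in Linear Least Squares")
numpy.linalg.LinAlgError: SVD did not converge in Linear Least Squares
```

```bash
python3 - <<'E'
from h import *
R=np.array([[.429,.903],[.903,-.429]])
z=np.load("w4.npz");P=z["P"];v,u=np.mgrid[:384,:512]
m=(np.hypot(u-250,v-183)<26)&np.isfinite(P[...,2]);q=P[m];A=np.c_[q[:,:2]-q[:,:2].mean(0),np.ones(len(q))]
print("butt plane",np.linalg.lstsq(A,q[:,2],rcond=None)[0],q.mean(0))
t=P[45:95,210:285].reshape(-1,3);t=t[t[:,2]>.15];T=np.c_[(t[:,:2]-[.4915,.1935])@R,t[:,2]]
print("tab",np.percentile(T,[2,50,98],axis=0).round(3))
# TCP targets (clamp x, z) for the finger's front-bottom corner at r=.128, w=.011
for a in np.arange(1.9,-.01,-.2):
    r,t,w=128,4.5,11
    print(round(a,2),"x",round(55-r*np.cos(a)+t*np.sin(a)+w),"z",round(94.5+r*np.sin(a)+t*np.cos(a)),"free end x,z",round(55-140*np.cos(a)+t*np.sin(a)),round(94.5+140*np.sin(a)+t*np.cos(a)))
E
```

```text
butt plane [ 0.00062974 -0.00031193  0.08217844] [0.490281   0.1908579  0.08217844]
tab [[ 0.084 -0.017  0.171]
 [ 0.093 -0.001  0.222]
 [ 0.102  0.016  0.228]]
1.9 x 112 z 214 free end x,z 105 226
1.7 x 87 z 221 free end x,z 78 233
1.5 x 61 z 222 free end x,z 50 234
1.3 x 36 z 219 free end x,z 22 231
1.1 x 12 z 211 free end x,z -4 221
0.9 x -10 z 198 free end x,z -29 207
0.7 x -29 z 180 free end x,z -49 188
0.5 x -44 z 160 free end x,z -66 166
0.3 x -55 z 137 free end x,z -77 140
0.1 x -61 z 112 free end x,z -84 113
```

Emit:
send_rows(
  deltas=[
    [0, 0, 22, 0],
    [0, 0, 22, 0],
    [0, 0, 22, 0],
    [0, 0, 0, 0],
    [-12, 0, 0, 0],
    [-12, 0, 0, 0],
    [-12, 0, 0, 0],
    [-12, 0, 0, 0],
    [-12, 0, 0, 0],
    [-12, 0, 0, 0],
    [0, 0, 0, 0],
  ],
)

```text
clock: 11.8
eef_pos: [0.5176, 0.2472, 0.2114]
tcp_rot: [2.659, 1.674, -0.002]
wrist_force: [0.7, -0.8, 0.1]
opening: 0.0
finger_force: 0.0
```

Emit:
send_rows(
  deltas=[
    [-12, 0, 0, 0],
    [-12, 0, 0, 0],
    [-12, 0, 2, 0],
    [-12, 0, 2, 0],
    [-11, 0, 6, 0],
    [-11, 0, 6, 0],
    [-10, 0, 8, 0],
    [-10, 0, 8, 0],
    [0, 0, 0, 0],
  ],
)

```text
clock: 12.7
eef_pos: [0.4782, 0.1664, 0.178]
tcp_rot: [-2.658, -1.674, 0.005]
wrist_force: [-0.7, 0.2, 0.0]
opening: -0.0003
finger_force: 0.0
```

```bash
python3 - <<'E'
from h import *
s=bot.observe();p=s["eef_pos"]
print(p,s["wrist_force"])
im,P=cap("wrist");im2,P2=cap("side")
save("w5",np.hstack([im[:,100:420],cv2.resize(im2[130:290,180:340],(384,384))]))
E
```

```text
[0.47817138 0.16635324 0.17798846] [-0.74285817  0.23625498  0.03767541]
```

View pics/w5.png

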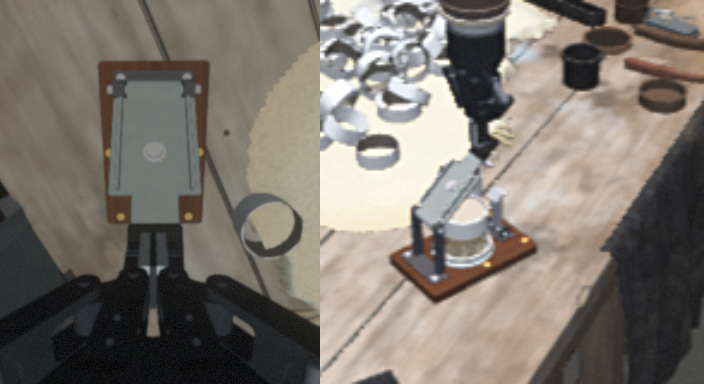

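The cover is following. The wrist half shows the tab under the fingertips at (155,240), and the side half shows the cover about 0.6 rad open above the seated head.

Emit:
send_rows(
  deltas=[
    [-7, 0, 9, 0],
    [-7, 0, 10, 0],
    [-6, 0, 11, 0],
    [-5, 0, 11, 0],
    [-4, 0, 8, 0],
    [-3, 0, 6, 0],
    [-2, 0, 3, 0],
    [0, 0, 0, 0],
  ],
)

```text
clock: 13.6
eef_pos: [0.4646, 0.1373, 0.1209]
tcp_rot: [-2.657, -1.676, 0.001]
wrist_force: [-0.3, -0.9, -0.5]
opening: 0.0002
finger_force: 0.0
```

Emit:
send_rows(
  deltas=[
    [-1, 0, 2, 0],
    [-1, 0, 2, 0],
    [-1, 0, 2, 0],
    [-1, 0, 2, 0],
    [0, 0, 1, 0],
    [0, 0, 0, 0],
  ],
)

```text
clock: 14.2
eef_pos: [0.4642, 0.1354, 0.113]
tcp_rot: [-2.656, -1.677, -0.004]
wrist_force: [-0.6, 4.2, 4.5]
opening: 0.0003
finger_force: 3.0
```

Emit:
send_rows(
  deltas=[
    [0, 0, 1, 0],
    [0, 0, 1, 0],
    [0, 0, 0, 0],
  ],
)

```text
clock: 14.5
eef_pos: [0.4642, 0.1352, 0.1112]
tcp_rot: [-2.656, -1.677, -0.004]
wrist_force: [0.2, 3.1, 10.5]
opening: -0.0002
finger_force: 5.3
```

Emit:
send_rows(
  deltas=[
    [0, 0, 1, 0],
    [0, 0, 1, 0],
    [0, 0, 0, 0],
  ],
)

```text
clock: 14.8
eef_pos: [0.4641, 0.1351, 0.1093]
tcp_rot: [-2.656, -1.677, -0.004]
wrist_force: [-1.9, 3.8, 12.5]
opening: 0.0
finger_force: 5.9
```

Emit:
send_rows(
  deltas=[
    [0, 0, 1, 0],
    [0, 0, 1, 0],
    [0, 0, 0, 0],
  ],
)

```text
clock: 15.1
eef_pos: [0.463, 0.1339, 0.1061]
tcp_rot: [2.657, 1.676, -0.001]
wrist_force: [0.1, -0.6, 0.3]
opening: -0.0002
finger_force: 0.0
```

Emit:
send_rows(
  deltas=[
    [0, 0, 1, 0],
    [0, 0, 1, 0],
    [0, 0, 0, 0],
  ],
)

```text
clock: 15.4
eef_pos: [0.4631, 0.1339, 0.104]
tcp_rot: [2.657, 1.676, -0.001]
wrist_force: [0.2, 0.2, 0.8]
opening: 0.0001
finger_force: 0.0
```

Emit:
send_rows(
  deltas=[
    [0, 0, 1, 0],
    [0, 0, 1, 0],
    [0, 0, 0, 0],
  ],
)

```text
clock: 15.7
eef_pos: [0.4632, 0.134, 0.1022]
tcp_rot: [-2.657, -1.676, 0.0]
wrist_force: [-0.2, -0.1, 0.1]
opening: 0.0003
finger_force: 0.0
```

Emit:
send_rows(
  deltas=[
    [0, 0, 1, 0],
    [0, 0, 1, 0],
    [0, 0, 0, 0],
  ],
)

```text
clock: 16.0
eef_pos: [0.4632, 0.134, 0.1002]
tcp_rot: [-2.657, -1.676, 0.0]
wrist_force: [-0.5, -0.1, 0.1]
opening: 0.0001
finger_force: 0.0
```

Emit:
send_rows(
  deltas=[
    [0, 0, 1, 0],
    [0, 0, 0, 0],
  ],
)

```text
clock: 16.2
eef_pos: [0.4632, 0.134, 0.0992]
tcp_rot: [-2.657, -1.676, 0.0]
wrist_force: [0.1, 0.1, 0.0]
opening: -0.0002
finger_force: 0.0
```

Emit:
send_rows(
  deltas=[
    [0, 0, 1, 0],
    [0, 0, 0, 0],
  ],
)

```text
clock: 16.4
eef_pos: [0.4633, 0.134, 0.099]
tcp_rot: [-2.657, -1.676, -0.001]
wrist_force: [-4.0, -0.6, 12.8]
opening: -0.0001
finger_force: 6.3
```

Emit:
send_rows(
  deltas=[
    [0, 0, 0.4, 0],
    [0, 0, 0.4, 0],
    [0, 0, 0, 0],
    [0, 0, 0, 0],
    [0, 0, 0, 0],
  ],
)

```text
clock: 16.9
eef_pos: [0.4634, 0.1341, 0.0989]
tcp_rot: [-2.656, -1.675, -0.001]
wrist_force: [-6.3, -1.8, 25.1]
opening: -0.0002
finger_force: 12.3
```

```bash
python3 - <<'E'
from h import *
s=bot.observe();print(s["eef_pos"],s["wrist_force"])
im,P=cap("wrist");im2,P2=cap("side")
save("w6",np.hstack([im[:,100:420],cv2.resize(im2[130:290,180:340],(384,384))]))
R=np.array([[.429,.903],[.903,-.429]])
Q=(P[...,:2]-[.4915,.1935])@R
m=(abs(Q[...,0])<.03)&(abs(Q[...,1])<.02)&(P[...,2]>.07);A=np.c_[Q[m],np.ones(m.sum())]
print("plate plane",np.linalg.lstsq(A,P[m][:,2],rcond=None)[0],bot.observe()["wrist_force"])
E
```

```text
[0.46335254 0.1340513  0.09886794] [-6.31025978 -1.81299148 25.09468873]
plate plane [ 0.00134683 -0.00125432  0.09644637] [-6.95193782 -2.61963715 24.25099011]
```

View pics/w6.png

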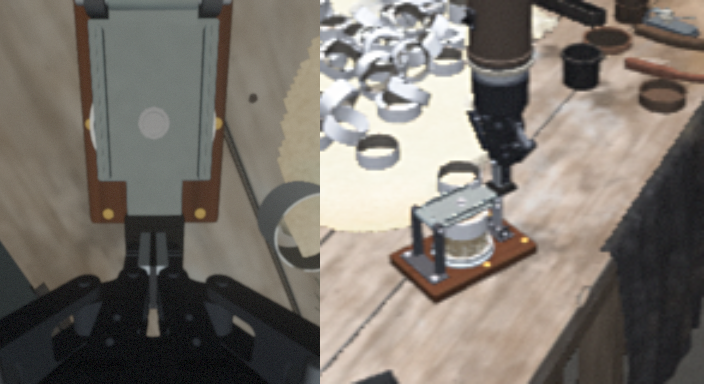

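The cover is level (slope ~0.001), with the fingers on the tab at (155,235) pressing at about 25 N. The force had risen past 12.5 N and then dropped, so the catch has snapped. Handing in.

```bash
python3 -c "
from plant import bot
print(bot.observe()['wrist_force'],bot.hand_in())"
```

```text
the job is handed in; nothing more can be done
[-6.95193782 -2.61963715 24.25099011] None
```

The job is handed in at about 17 s: the brush head stands released in the nest, the cover is fully home with the catch snapped (read from the force rising past 12.5 N, then dropping), the arm is still pressing the tab at about 24 N, and I did not touch the pot, lid or tin.

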